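# Stir bar in, cap on, vented for the autoclave

### The arm

A 6-joint arm with a two-finger parallel gripper is mounted at the origin on the work surface. World frame = base frame: x ahead of the robot, y to its left, z up, the work surface at z = 0. Lengths are in mm, angles in rad, forces in N, time in s.
With the tool pointing down it reaches from about 325 to 850 mm from the base axis. Payload 15.5 kg.
Tool frame: the origin (TCP) lies on the centre line of the jaws, within the pads' length; the fingertips stand 17 mm ahead of it and the grasp point (between the pads) lies 2 mm behind it; x points along the fingers, y is the direction in which the jaws open and shut, and the axes are right-handed (so a half turn about x gives the same grasp; the last joint's range is limited). The gripper opens to 91 mm and grips with 3 to 60 N. Pads are 32 mm wide; open, the fingers measure 118 mm over their backs; the gripper's body (76 mm by 178 mm) begins 60 mm behind the grasp point.
Start: joints at [1.202, 0.494, 1.345, -0, 1.302, -0.096], TCP at [168.388, 601.89, 230.915] pointing down, gripper open.
Joint ranges: [-2.91, 2.91], [-0.82, 2.16], [0.22, 2.67], [-1.22, 4.37], [0.12, 2.79], [-3.08, 3.08]. Speed limits (rad/s): [1.89, 1.89, 2.57, 3.01, 3.01, 3.01].

### API

Orientations are given as a unit quaternion [x, y, z, w].
In Python, from cell import robot gives the robot as it stands.
- The arm moves only by the shell command python3 -m creep 'ROWS' [OPENING]. ROWS is JSON, a list of rows, each a list of 6 numbers: the shift along the tool's x, y, z in cm, then the turn, a rotation vector about the tool's x, y, z in rad. A call has 1 to 5 rows; each row shifts and turns the commanded pose from where the row before left it, along the tool's axes as they then stand; what a row does not reach is not made up. A row lasts 1/8 s, in which the tool goes at most 62.5 mm and 10.7 degrees, less where a joint would pass 70% of its speed; a pose out of reach is approached as far as the arm can. A call is refused whole if a number of a shift passes 6.25 or a number of a turn 0.188, either way. A call with a gripper value outside its range is refused whole. OPENING is the opening in per cent of the stroke, from 0 (shut) to 100 (fully open), set as the call begins (- or left out, the last holds). The fingers move at their own pace and stop on an object; the grip force is fixed at half the most. Time passes only in rows, so rows that do not move let the fingers close. It gives the time, the measured TCP pose, the force and the opening at its end, in the units of the state.
- robot.get_state(): the state, without advancing time (a new reading comes with each control period).
- robot.read_camera(name): name is "scene" or "top" or "wrist"; returns (picture, depth): 480x640x3 uint8, blue, green, red; 480x640 float32, mm along the optical axis (not along the pixel's ray), 0 where there is no reading.
- robot.calibration(name): a dict with "K" (3x3 intrinsics, pixels), "R" (3x3) and "t" (3): a world point X has camera coordinates R X + t. Camera axes: x right, y down, z forward; pixel columns grow to the right and rows downward; lengths in mm; the calibration is good to about 2 mm. The wrist camera is an equidistant fisheye: a pixel r from the principal point sees the ray r / f radians off the axis. A picture is of the moment at which its call begins: read the wrist's pose just before it. calibration takes no time and is no camera call; for the wrist camera it gives the pose at the moment of the call.
- robot.finish_job(): hands the job in, once; it reports no verdict.
Trained networks look in the newest picture that a camera, given by its name, has taken for a name from the list of things; names that differ only in an ending like _2 or _b are one class to them, and where a whole thing is asked for, a point or a joint stands for the part that bears it (a point fixed in the world has none). Each returns a list of dicts, best first, with "score" (0 to 1); they miss things now and then, are a little off and sometimes report something else, mostly with a low value. They report only what shows in the picture. A call takes as long as a camera call. They do not tell look-alikes from the thing itself.
- robot.masks_of(camera, target): "region" (480x640 bool, what is visible of it) and "location" ([column, row] in pixels, amid what is visible of it).
The state is a dict: "time_s": time; "joint_pos": joint angles; "qvel": joint speeds; "joint_efforts": joint torques, N m; "ee_pos": TCP position; "tcp_rot": TCP orientation; "force": force on the tool from outside, world axes, zero at the start; "torque": the same for the moment, N m; "width": finger opening in mm.
Only numpy, scipy, OpenCV 4.12 (cv2) and the standard library are available. Lean on these libraries where they do the work, as an engineer would, in place of code of your own. Each camera call takes 0.05 s, during which the arm holds its last target.

### The job

Get the open square bottle in the steel tray ready for the autoclave: drop the short stir bar into it, then screw its cap (the wide one) down until it bottoms out and back it off a quarter turn so that the bottle can vent. Finish while still holding the cap at that setting, ready for taping, and leave everything else where it stands.

Things in the scene. Friction and masses are not known exactly. Their poses are not given: they have to be found in the camera images.
- bottle: clear plastic bottle, 64 mm square, 147 mm tall, open, held in a steel tray; bottle and tray are fixed to the bench and cannot turn. Origin at bench level on the bottle's upright axis, z up, x along the tray towards a shorter bottle. Tray: x -60 to 166, y +-62 mm, walls 45 mm high. Inside floor 8 mm up; the sloping shoulder ends 108 mm up, then a ring 44 mm across to 111 mm, then the neck
- bottle_rim (a point): centre of the bottle's open mouth at its rim, 147 mm above the bench; opening 32 mm across; axes as the bottle's
- bottle_neck (a point): on the bottle's axis 117 mm above the bench, where the cap's origin lies when bottomed out; axes as the bottle's. Neck 38 mm across, 44 mm over its thread: right-hand, two equal starts half a turn apart, lead 12 mm a turn (3 mm a quarter turn), 1.3 mm play up and down, firm end stop (gives up to 8 degrees if forced). Bottomed out, the x axes of cap and bottle are parallel, either way round; before that only light friction resists
- short_bottle (a point): top centre of the shorter bottle in the same tray (54 mm square, 96 mm tall, closed, part of the tray); it is a bystander, its axis 108 mm from the open bottle's
- cap: the bottle's ribbed blue screw cap, 52 mm across (53 over ribs), 33 mm tall, 20 to 42 g, mouth down on the bench. Origin at the centre of its open underside, z up through its closed top. Its side has 16 slight flats, centred on its x axis and every 22.5 degrees
- cap_top (a point): centre of the cap's flat top, 33 mm above its origin. Set level on the neck, the cap rests on the threads with its origin at 117 + a/30 mm, where a (150 to 330) is the angle in degrees still to turn clockwise, seen from above, to the stop. The thread takes hold at a = 150, so the quickest start is with the cap's x axis 160 to 180 degrees anticlockwise of the bottle's x axis or of its opposite
- stir_bar: the short stir bar: white octagonal rod 20 mm long, 8 mm thick, 10 to 14 g, lying on the bench. Origin at the middle of its underside, x along it
- small_cap: bystander: ribbed blue screw cap, 38 mm across and only 22 mm tall, mouth down on the bench; too small for the bottle. Origin at the centre of its underside
- long_bar: bystander: white octagonal stir bar 50 mm long, 8 mm thick, lying on the bench. Origin at the middle of its underside, x along it
- petri_dish: bystander: closed clear Petri dish, 91 mm across, 18 mm tall. Origin at the centre of its underside
- tip_box: bystander: pipette tip box, 126 x 88 mm, 92 mm tall, blue with a translucent lid. Origin at the centre of its underside
- tube_rack: bystander: blue microtube rack, 205 (x) x 70 mm, 49 mm tall with tubes. Origin at the centre of its underside
- wash_bottle: bystander: round white wash bottle 74 mm across, 174 mm tall to the top of its cap, its bent spout reaching 211 mm high. Origin at the centre of its underside
- beaker: bystander: small empty glass beaker, 52 mm across, 70 mm tall. Origin at the centre of its underside
Things that resemble listed ones, but are neither listed nor needed, are in the scene too. What is shaped like the cap but green or red is not meant.

How it is judged:
By the outcome, as a careful person would: the job done as asked, in the order asked, and still so for the second after the job is handed in, while the arm keeps its last pose, push and grip.
It also fails if it takes over 72 s, if anything falls off the work surface, if the arm or the gripper's body presses on something with over 40 N, if the wrist force passes 120 N, or if a joint passes its speed limit or range.

## Working session

There is one attempt and no reset: what is moved stays moved. The work goes in short steps, Python scripts to look and compute and a shell command to move; the robot and the scene stay as the last step left them, time stands still between calls to the robot, and variables do not carry over. Pictures are saved under pics/ and viewed, and the job is handed in when it is done.

```bash
ls; mkdir -p pics; python3 - <<'E'
from cell import robot
import cv2
s=robot.get_state();print(s)
for n in("scene","top","wrist"):
    im,d=robot.read_camera(n);cv2.imwrite(f"pics/a_{n}.png",im)
    c=robot.calibration(n);print(n,c)
E
```

```text
pics
{'time_s': 0.0, 'joint_pos': array([ 1.20252966e+00,  4.94185261e-01,  1.34614876e+00, -2.04931135e-05,
        1.30255114e+00, -9.55005988e-02]), 'qvel': array([-0.0005169 ,  0.0008756 ,  0.00112548, -0.00080612, -0.00035261,
       -0.00192886]), 'joint_efforts': array([ 5.10712634e-04, -8.78802609e+01, -3.81856155e+01,  7.04382872e-02,
        5.33884065e-02, -1.64475068e-04]), 'ee_pos': array([168.23612387, 601.52891892, 230.33101285]), 'tcp_rot': array([ 0.09569041,  0.70063909, -0.0965831 ,  0.70044265]), 'force': array([ 0.12195136, -0.43611808, -0.08074412]), 'torque': array([ 0.0319144 ,  0.0401624 , -0.01253438]), 'width': 90.91335434903945}
scene {'K': array([[486.97065291,   0.        , 317.34929141],
       [  0.        , 486.97065291, 241.16710208],
       [  0.        ,   0.        ,   1.        ]]), 'R': array([[-0.3569175 ,  0.93406973,  0.01111938],
       [ 0.51397869,  0.20630821, -0.83262406],
       [-0.78002295, -0.29146297, -0.55372694]]), 't': array([ 185.0353962 , -200.95069089, 1548.05597674])}
top {'K': array([[461.31769513,   0.        , 320.16311137],
       [  0.        , 461.31769513, 239.08681461],
       [  0.        ,   0.        ,   1.        ]]), 'R': array([[ 0.02541898, -0.99930343,  0.0273227 ],
       [-0.98674987, -0.02946207, -0.15955152],
       [ 0.16024536, -0.02290503, -0.98681142]]), 't': array([ -27.41767941,  559.18262598, 1048.88387687])}
wrist {'K': array([[371.64829954,   0.        , 318.56172882],
       [  0.        , 371.64829954, 238.06901   ],
       [  0.        ,   0.        ,   1.        ]]), 'R': array([[ 2.69838829e-01,  9.62905452e-01,  3.09605069e-04],
       [ 9.33990579e-01, -2.61814075e-01,  2.43135739e-01],
       [ 2.34197788e-01, -6.53182950e-02, -9.69992225e-01]]), 't': array([-624.5601857 ,  -27.60685573,  390.08571667])}
```

View pics/a_scene.png

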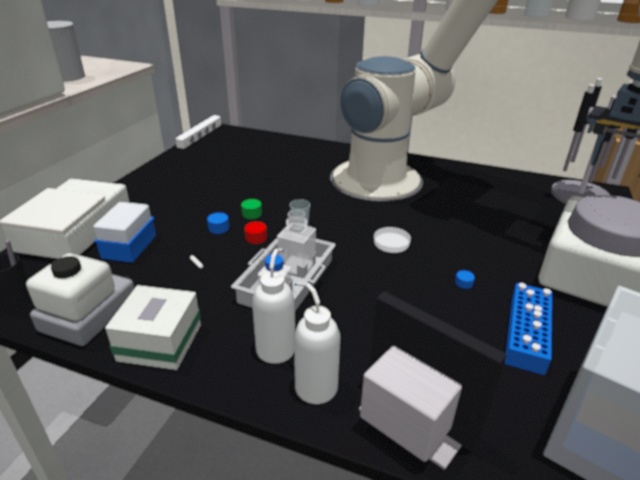

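View pics/a_top.png

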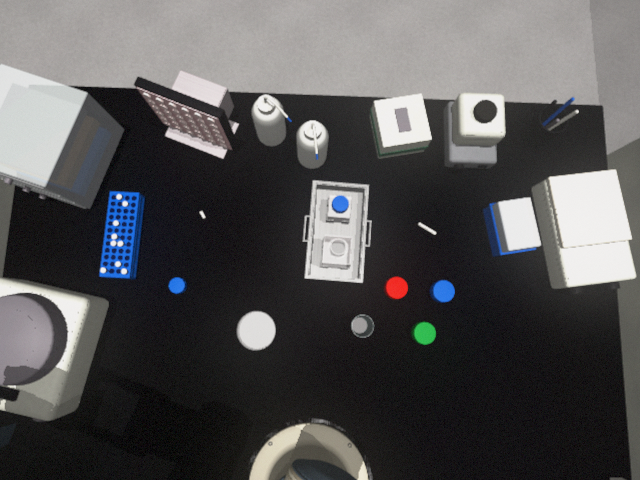

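View pics/a_wrist.png

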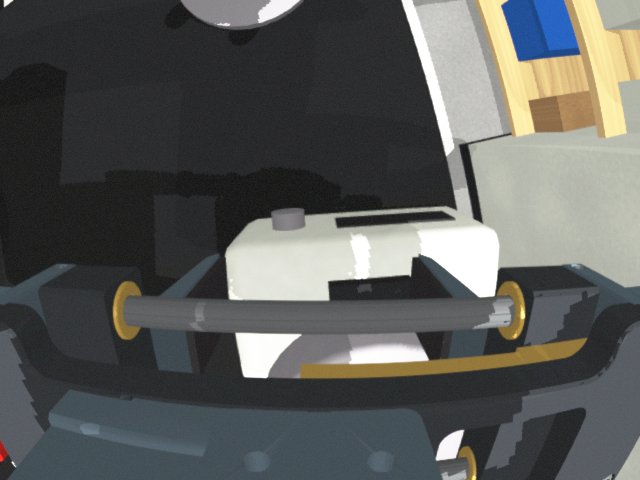

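Top view: open bottle (336,250), short bottle with a blue cap (340,204). Candidates for the cap are blue (443,291), blue (177,285, looks smaller), red (397,287) and green (425,333). Candidates for the short bar are rods at (202,214, short) and (427,228, long). Next I measure them.

```bash
cat > h.py <<'E'
from cell import robot
import numpy as np, cv2
from scipy.spatial.transform import Rotation as Rn
def pts(d,c,m):
    v,u=np.nonzero(m&(d>0)); z=d[v,u]
    K=c["K"]; X=np.c_[(u-K[0,2])/K[0,0]*z,(v-K[1,2])/K[1,1]*z,z]
    return (X-c["t"])@c["R"]
def pts_fish(d,c,m):
    v,u=np.nonzero(m&(d>0)); z=d[v,u]; K=c["K"]
    x=(u-K[0,2])/K[0,0]; y=(v-K[1,2])/K[1,1]; r=np.hypot(x,y)+1e-9
    t=np.tan(r)/r
    X=np.c_[x*t*z,y*t*z,z]
    return (X-c["t"])@c["R"]
def proj_fish(P,c):
    X=np.atleast_2d(P)@c["R"].T+c["t"]; rr=np.hypot(X[:,0],X[:,1]); th=np.arctan2(rr,X[:,2]); K=c["K"]
    return np.c_[K[0,2]+K[0,0]*th*X[:,0]/rr,K[1,2]+K[1,1]*th*X[:,1]/rr]
def proj(P,c):
    X=np.atleast_2d(P)@c["R"].T+c["t"]; K=c["K"]
    return np.c_[K[0,2]+K[0,0]*X[:,0]/X[:,2],K[1,2]+K[1,1]*X[:,1]/X[:,2]]
E
python3 - <<'E'
from h import *
im,d=robot.read_camera("top"); c=robot.calibration("top"); np.savez("top.npz",im=im,d=d)
for t in("cap","stir_bar","long_bar","small_cap","bottle","bottle_rim","short_bottle","beaker","tip_box","tube_rack","petri_dish"):
    for r in robot.masks_of("top",t)[:4]:
        m=r["region"]; P=pts(d,c,m)
        if len(P)==0: print(t,r["score"],r["location"]);continue
        lo,hi=np.percentile(P,[3,97],axis=0); md=np.median(P,axis=0)
        rect=cv2.minAreaRect(P[:,:2].astype(np.float32))
        print(t,round(r["score"],2),np.round(r["location"]),len(P),"med",md.round(0),"size",(hi-lo).round(0),"rect",np.round(rect[0]),np.round(rect[1]),round(rect[2],1))
cv2.imwrite("pics/crop1.png",cv2.resize(im[160:350,290:480],None,fx=3,fy=3,interpolation=cv2.INTER_CUBIC))
cv2.imwrite("pics/crop2.png",cv2.resize(im[180:310,150:280],None,fx=4,fy=4,interpolation=cv2.INTER_CUBIC))
E
```

```text
cap 0.94 [424. 332.] 465 med [ 347. -260.   32.] size [46. 49. 33.] rect [ 347. -268.] [51. 63.] 3.0
cap 0.89 [394. 286.] 412 med [ 450. -193.   32.] size [45. 45. 24.] rect [ 450. -195.] [52. 49.] 0.4
cap 0.65 [442. 294.] 442 med [ 444. -306.   32.] size [45. 48. 26.] rect [ 445. -314.] [62. 50.] 89.2
cap 0.34 [338. 231.] 5675 med [585. -52.  17.] size [223. 131. 126.] rect [589. -53.] [160. 254.] 87.1
long_bar 0.6 [430. 230.] 64 med [ 599. -280.    7.] size [22. 37. 10.] rect [ 600. -279.] [44.  9.] 60.9
long_bar 0.54 [441. 293.] 439 med [ 444. -304.   32.] size [45. 46. 31.] rect [ 445. -308.] [50. 50.] 89.9
long_bar 0.48 [512. 229.] 2640 med [ 597. -453.   90.] size [115.  87.  88.] rect [ 612. -492.] [137. 135.] 11.2
small_cap 0.65 [174. 287.] 221 med [442. 324.  21.] size [32. 35. 12.] rect [442. 326.] [36. 43.] 1.4
small_cap 0.19 [336. 230.] 5882 med [585. -54.  14.] size [224. 138. 126.] rect [589. -57.] [168. 255.] 86.6
bottle 0.66 [339. 233.] 5801 med [585. -51.  23.] size [224. 135. 126.] rect [588. -51.] [164. 252.] 87.0
bottle 0.58 [425. 228.] 62 med [ 601. -277.    7.] 
[... 330 characters left out ...]
e [224. 132. 126.] rect [588. -53.] [158. 254.] 89.1
beaker 0.9 [358. 326.] 421 med [ 358. -117.    7.] size [45. 44. 72.] rect [ 359. -112.] [52. 50.] 26.5
tip_box 0.94 [514. 227.] 2638 med [ 597. -453.   90.] size [117.  87.  89.] rect [ 615. -492.] [144. 135.] 10.0
tube_rack 0.66 [123. 238.] 3072 med [556. 454.  39.] size [193.  68.  47.] rect [559. 471.] [ 91. 205.] 88.8
tube_rack 0.31 [337. 232.] 5729 med [585. -51.  23.] size [224. 133. 126.] rect [582. -52.] [161. 239.] 86.8
petri_dish 0.7 [259. 330.] 1183 med [342. 132.  17.] size [77. 79.  8.] rect [342. 133.] [89. 89.] 46.7
petri_dish 0.43 [338. 234.] 5801 med [585. -52.  20.] size [224. 134. 126.] rect [589. -57.] [168. 254.] 86.8
```

View pics/crop1.png

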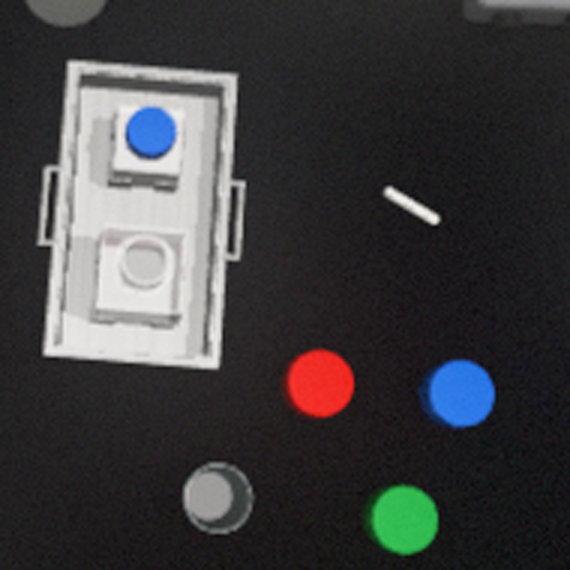

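View pics/crop2.png

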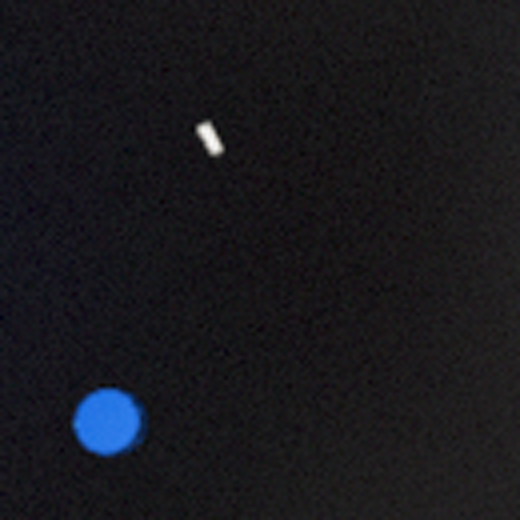

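```bash
python3 - <<'E'
from h import *
z=np.load("top.npz"); im,d=z["im"],z["d"]; c=robot.calibration("top")
hsv=cv2.cvtColor(im,cv2.COLOR_BGR2HSV)
def box(u0,v0,u1,v1):
    m=np.zeros((480,640),bool); m[v0:v1,u0:u1]=1; return m
def rep(n,m):
    P=pts(d,c,m); rect=cv2.minAreaRect(P[:,:2].astype(np.float32)); w=P[:,:2]-P[:,:2].mean(0); _,s,vt=np.linalg.svd(w,full_matrices=False)
    print(n,len(P),P.mean(0).round(1),"z",np.percentile(P[:,2],[5,50,95]).round(0),"rect",np.round(rect[0],1),np.round(rect[1],1),round(rect[2],1),"axis deg",round(np.degrees(np.arctan2(vt[0,1],vt[0,0])),1), (P[:,:2].max(0)+P[:,:2].min(0))/2)
    return P
bright=im.min(2)>110
rep("stir",bright&box(190,205,215,225))
rep("long",bright&box(410,215,445,242))
blue=(hsv[...,0]>100)&(hsv[...,0]<125)&(hsv[...,1]>150)
P=pts(d,c,np.ones_like(blue)) 
Z=np.zeros((480,640)); 
Zi=np.full((480,640),-1.); Zi[d>0]=P[:,2]
rep("cap top",blue&box(425,275,460,310)&(abs(Zi-33)<4))
rep("small top",blue&box(160,270,195,300)&(abs(Zi-22)<4))
rep("short top",blue&box(325,190,355,220)&(Zi>80))
b=box(300,170,375,290)
for lo,hi in((35,55),(100,115),(135,155)):
    rep((lo,hi),b&(Zi>lo)&(Zi<hi))
E
```

```text
stir 31 [619.7 279.6   4.7] z [-1.  5. 10.] rect [620.3 280.6] [21.1  9.3] 32.5 axis deg -143.8 [619.61059733 280.57521065]
long 79 [ 601.5 -277.9    5.4] z [-2.  6.  9.] rect [ 602.7 -278.4] [50.2 13.8] 60.9 axis deg -120.0 [ 602.32794158 -277.83325892]
cap top 364 [ 445.3 -307.9   32.5] z [29. 32. 36.] rect [ 445.6 -308.3] [50.4 51.2] 42.0 axis deg -52.5 [ 445.94017699 -308.00354769]
small top 196 [442.5 323.8  21.2] z [19. 21. 24.] rect [443.2 324.1] [37.7 36.6] 29.5 axis deg -50.2 [442.38664723 323.83473657]
short top 201 [635.5 -53.7  95. ] z [92. 95. 98.] rect [635.7 -54.4] [35.1 34.4] 50.5 axis deg 153.4 [635.68791748 -53.22477767]
(35, 55) 1453 [582.  -53.2  44.6] z [40. 45. 49.] rect [581.6 -52.3] [161.  238.9] 86.8 axis deg 176.4 [581.75468712 -52.16420312]
(100, 115) 328 [525.2 -47.3 104.1] z [100. 104. 110.] rect [560.5 -51. ] [ 62.4 129.2] 87.0 axis deg -146.3 [560.01417692 -49.14288408]
(135, 155) 94 [527.7 -48.3 144.2] z [137. 145. 148.] rect [527.8 -48.5] [36.8 36.3] 46.6 axis deg 140.7 [528.56893117 -49.53088078]
```

Blue (443,291) measures 51 mm across and 33 mm tall at (445.5,-308), so it is the wide cap. Blue (177,285) is 37 mm across and 21 mm tall, so it is the small cap. Red and green are ruled out by colour. The rod at (202,214) measures 21x9 mm at (620,280), so it is the short bar. The bottle axis is at about (528,-48.5), with its x axis at about -3°.

```bash
cat >> h.py <<'E'
def pose():
    s=robot.get_state(); R=Rn.from_quat(s["tcp_rot"]).as_matrix(); return s,R
def yaw(R): return np.degrees(np.arctan2(R[1,1],R[0,1]))
def go(pos,yawdeg,n=None):
    """print delta in current tool axes: rotation-first rows then shift"""
    s,R=pose(); a=np.radians(yawdeg); y=np.array([np.cos(a),np.sin(a),0]); x=np.array([0,0,-1.]); 
    T=np.c_[x,y,np.cross(x,y)]
    rv=Rn.from_matrix(R.T@T).as_rotvec(); dp=np.array(pos)-s["ee_pos"]
    print("t",round(s["time_s"],2),"p",s["ee_pos"].round(1),"yaw",round(yaw(R),2),"j6",round(s["joint_pos"][5],2),"dyaw",round(yawdeg-yaw(R),2))
    print("rotvec tool",rv.round(3)," shift cm if shifted first",(R.T@dp/10).round(2)," if turned first",(T.T@dp/10).round(2))
E
python3 - <<'E'
from h import *
go([620,280,120],126); go([620,280,120],-54)
z=np.load("top.npz"); d=z["d"]; c=robot.calibration("top")
P=pts(d,c,d>0)
for f in np.linspace(0,1,9):
    q=np.array([168,602])*(1-f)+np.array([620,280])*f
    k=np.linalg.norm(P[:,:2]-q,axis=1)<100; print(q.round(),P[k,2].max().round() if k.any() else None)
for f in np.linspace(0,1,9):
    q=np.array([528,-48])*(1-f)+np.array([620,280])*f
    k=np.linalg.norm(P[:,:2]-q,axis=1)<100; print(q.round(),P[k,2].max().round())
E
```

```text
t 0.75 p [168.4 601.9 230.9] yaw 74.37 j6 -0.1 dyaw 51.63
rotvec tool [-0.901 -0.    -0.   ]  shift cm if shifted first [ 11.09 -18.83  52.17]  if turned first [ 11.09 -52.59  17.62]
t 0.75 p [168.4 601.9 230.9] yaw 74.37 j6 -0.1 dyaw -128.37
rotvec tool [ 2.241 -0.     0.   ]  shift cm if shifted first [ 11.09 -18.83  52.17]  if turned first [ 11.09  52.59 -17.62]
[168. 602.] 321.0
[224. 562.] 321.0
[281. 522.] 312.0
[338. 481.] 189.0
[394. 441.] 180.0
[450. 401.] 127.0
[507. 360.] 53.0
[564. 320.] 11.0
[620. 280.] 11.0
[528. -48.] 150.0
[540.  -7.] 150.0
[551.  34.] 150.0
[562.  75.] 104.0
[574. 116.] 47.0
[586. 157.] 7.0
[597. 198.] 11.0
[608. 239.] 11.0
[620. 280.] 11.0
```

```bash
python3 -m creep '[[0,-1.2,3.4,0,0,0],[0,-1.9,5.2,0,0,0],[0,-1.9,5.2,0,0,0],[0,-1.9,5.2,0,0,0],[0,-1.9,5.2,0,0,0]]'; python3 -m creep '[[0,-1.9,5.2,0,0,0],[0,-1.9,5.2,0,0,0],[0,-1.9,5.2,0,0,0],[0,-1.9,5.2,0,0,0],[0,-1.9,5.2,0,0,0]]'; python3 -m creep '[[2,0,0,-0.18,0,0],[2,0,0,-0.18,0,0],[2,0,0,-0.18,0,0],[2,0,0,-0.18,0,0],[1,0,0,-0.18,0,0]]' 40
```

```text
time_s: 1.38
ee_pos: [379.1, 450.8, 231.1]
tcp_rot: [0.096, 0.7, -0.096, 0.701]
force: [-0.7, 0.4, -0.5]
width: 91.6
time_s: 2.0
ee_pos: [603.9, 289.1, 231.0]
tcp_rot: [0.096, 0.7, -0.096, 0.701]
force: [-0.8, 0.8, -0.6]
width: 91.3
time_s: 2.62
ee_pos: [602.1, 290.2, 139.7]
tcp_rot: [-0.22, 0.672, 0.22, 0.671]
force: [-0.2, -0.1, 0.6]
width: 44.1
```

```bash
python3 - <<'E'
from h import *
go([620,280,120],126)
im,d=robot.read_camera("wrist"); c=robot.calibration("wrist"); cv2.imwrite("pics/w1.png",im); np.savez("w1.npz",im=im,d=d)
m=(im.min(2)>150); 
q=proj_fish([[620,280,8]],c); print(q)
mm=np.zeros((480,640),np.uint8); n,l,st,ce=cv2.connectedComponentsWithStats(m.astype(np.uint8))
for i in range(1,n):
    if st[i,4]>30: 
        P=pts_fish(d,c,l==i); 
        if len(P): print(st[i],P.mean(0).round(1),cv2.minAreaRect(P[:,:2].astype(np.float32)))
E
```

```text
t 2.62 p [602.1 290.2 139.7] yaw 126.28 j6 -1.84 dyaw -0.28
rotvec tool [ 0.005 -0.001 -0.   ]  shift cm if shifted first [ 1.97 -1.89  0.84]  if turned first [ 1.97 -1.88  0.85]
[[295.09124808 244.46897539]]
[   0    0  112  153 9625] [618.8 -16.3  23.5] ((614.549072265625, -43.444435119628906), (143.41970825195312, 161.82943725585938), 80.98147583007812)
[ 610  149   30  116 1860] [398.5 496.   35.6] ((395.2591552734375, 522.1372680664062), (121.79115295410156, 67.75074005126953), 47.69171905517578)
[   0  185   30   75 1774] [766.9  41.4  22.4] ((782.482666015625, 30.135677337646484), (81.46365356445312, 49.766597747802734), 31.074844360351562)
[559 219  18  18 247] [469.7 440.2  47.1] ((468.5832214355469, 444.2666931152344), (14.894405364990234, 21.84716033935547), 28.62733268737793)
[290 230  12  27 279] [619.  279.9   6.3] ((620.521728515625, 280.69647216796875), (22.539323806762695, 9.336583137512207), 31.816871643066406)
[558 246  17  17 234] [485.8 455.9  47.3] ((484.7929992675781, 460.6255187988281), (14.481550216674805, 23.4857234954834), 23.811559677124023)
[586 253  16  
[... 874 characters left out ...]
49] [648.  545.3  54.9] ((606.1415405273438, 445.9268798828125), (230.79185485839844, 42.178070068359375), 67.33004760742188)
[614 436  26  44 595] [606.8 996.4  -3.5] ((563.6079711914062, 710.570068359375), (700.663818359375, 89.09811401367188), 82.54338073730469)
[  0 440  17  40 399] [1812.1  -20.5 -223.7] ((1277.083251953125, 108.62538146972656), (99.53461456298828, 1257.3072509765625), 75.24210357666016)
[475 464  52  16 513] [641.5 487.8 132.6] ((622.5422973632812, 451.78387451171875), (212.8612060546875, 42.422245025634766), 63.754512786865234)
[603 475   9   5  32] [564.7 366.6 244.1] ((564.6903686523438, 366.6103210449219), (2.2831928730010986, 6.083008766174316), 4.007659435272217)
```

View pics/w1.png

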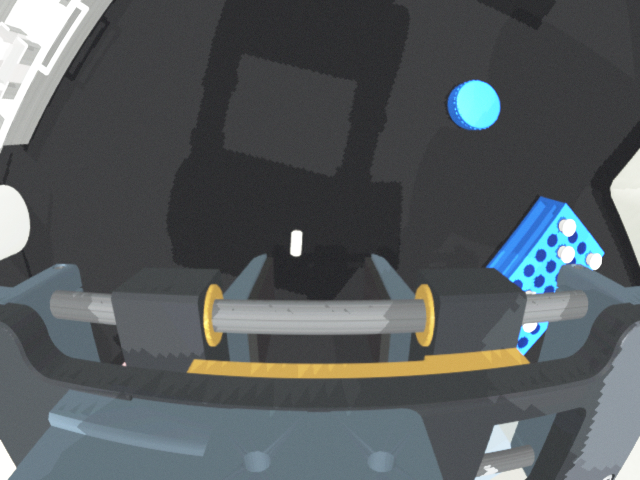

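The wrist view shows the short bar at (296,243), matching (620,280). The small cap is at (474,104). I refine the bar's axis before reaching.

```bash
python3 - <<'E'
from h import *
z=np.load("w1.npz"); im=z["im"]; c=robot.calibration("wrist"); K=c["K"]
m=np.zeros((480,640),bool); m[225:262,284:308]=im[225:262,284:308].min(2)>120
v,u=np.nonzero(m); x=(u-K[0,2])/K[0,0]; y=(v-K[1,2])/K[1,1]; r=np.hypot(x,y)
D=np.c_[np.sin(r)*x/r,np.sin(r)*y/r,np.cos(r)]@c["R"]; C=-c["R"].T@c["t"]
P=C+D*((6-C[2])/D[:,2])[:,None]
print(P.mean(0),cv2.minAreaRect(P[:,:2].astype(np.float32)))
w=P[:,:2]-P[:,:2].mean(0);vt=np.linalg.svd(w,full_matrices=False)[2];a=np.degrees(np.arctan2(vt[0,1],vt[0,0]))%180;print(a)
go([P.mean(0)[0],P.mean(0)[1],60],a+90)
E
```

```text
[619.07010535 279.90286424   6.        ] ((619.2496337890625, 279.96612548828125), (21.808406829833984, 9.240812301635742), 32.90782165527344)
32.51799320143126
t 2.67 p [601.8 290.1 138.8] yaw 126.85 j6 -1.85 dyaw -4.33
rotvec tool [ 0.076 -0.002 -0.001]  shift cm if shifted first [ 7.87 -1.86  0.79]  if turned first [ 7.88 -1.79  0.91]
```

```bash
python3 -m creep '[[0,-0.9,0.4,0.076,0,0],[3,-0.9,0.45,0,0,0],[4.9,0,0,0,0,0],[0,0,0,0,0,0]]'; python3 - <<'E'
from h import *
go([619.3,280,18.5],122.6)
E
```

```text
time_s: 3.18
ee_pos: [617.5, 279.3, 59.2]
tcp_rot: [-0.192, 0.683, 0.191, 0.679]
force: [-0.3, 0.1, 0.6]
width: 36.4
t 3.17 p [617.5 279.3  59.2] yaw 121.44 j6 -1.78 dyaw 1.16
rotvec tool [-0.02  -0.006 -0.001]  shift cm if shifted first [ 4.06 -0.04  0.21]  if turned first [ 4.07 -0.04  0.19]
```

```bash
python3 -m creep '[[2,0,0.1,0,0,0],[1.5,0,0.1,0,0,0],[0.5,0,0,0,0,0],[0,0,0,0,0,0]]'; python3 - <<'E'
from h import *
go([619.3,280,18.5],122.6); s,_=pose(); print(s["force"])
E
```

```text
time_s: 3.68
ee_pos: [621.3, 281.2, 21.9]
tcp_rot: [-0.192, 0.68, 0.192, 0.68]
force: [-0.2, 0.1, -0.0]
width: 36.5
t 3.67 p [621.3 281.2  21.9] yaw 121.58 j6 -1.78 dyaw 1.02
rotvec tool [-0.018 -0.    -0.   ]  shift cm if shifted first [ 0.34 -0.   -0.23]  if turned first [ 0.34  0.   -0.23]
[-0.21033386  0.13552987 -0.00151179]
```

```bash
python3 -m creep '[[0.3,0,-0.15,0,0,0],[0,0,0,0,0,0]]'; python3 -m creep '[[0,0,0,0,0,0],[0,0,0,0,0,0],[0,0,0,0,0,0]]' 0; python3 -m creep '[[0,0,0,0,0,0],[0,0,0,0,0,0]]'
```

```text
time_s: 3.92
ee_pos: [620.0, 280.4, 19.1]
tcp_rot: [-0.192, 0.68, 0.192, 0.68]
force: [-0.4, 0.1, 0.1]
width: 36.4
time_s: 4.3
ee_pos: [620.1, 280.5, 19.0]
tcp_rot: [-0.192, 0.68, 0.192, 0.68]
force: [-0.5, 0.1, -0.1]
width: 9.5
time_s: 4.55
ee_pos: [620.1, 280.4, 19.0]
tcp_rot: [-0.192, 0.68, 0.192, 0.68]
force: [-0.1, 0.1, 1.4]
width: 7.2
```

```bash
python3 -m creep '[[-3,0,0,0,0,0],[-5,0,0,0,0,0],[-5,0,0,0,0,0],[-5,0,0,0,0,0],[-1.5,0,0,0,0,0]]'; python3 - <<'E'
from h import *
go([528.3,-48.5,205],121.5); s,_=pose(); print(s["width"])
im,d=robot.read_camera("wrist"); cv2.imwrite("pics/w2.png",im)
E
```

```text
time_s: 5.18
ee_pos: [621.2, 280.8, 217.5]
tcp_rot: [-0.192, 0.679, 0.193, 0.682]
force: [0.3, -0.1, -1.0]
width: 7.2
t 5.17 p [621.2 280.8 217.5] yaw 121.58 j6 -1.78 dyaw -0.08
rotvec tool [0.001 0.005 0.001]  shift cm if shifted first [  1.16 -23.19 -25.17]  if turned first [  1.25 -23.23 -25.13]
7.217109254478402
```

View pics/w2.png

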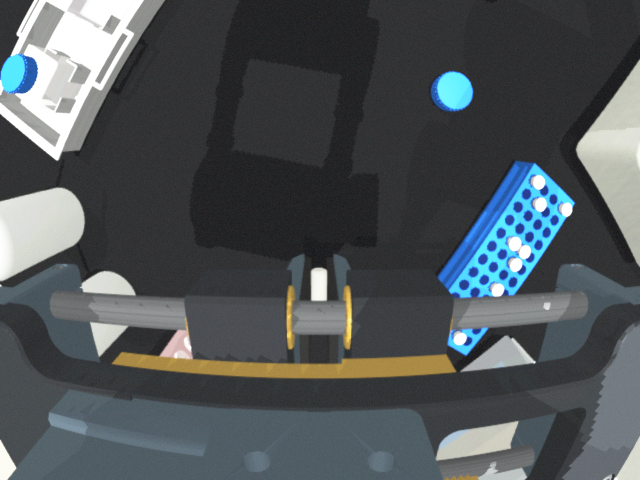

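The bar is held between the jaws at (319,284). Now I carry it to the bottle.

```bash
python3 -m creep '[[0.2,-3,-3.2,0,0,0],[0.2,-3.6,-3.9,0,0,0],[0.2,-3.6,-3.9,0,0,0],[0.2,-3.6,-3.9,0,0,0],[0.2,-3.6,-3.9,0,0,0]]'; python3 -m creep '[[0,-3.6,-3.9,0,0,0],[0,-1.6,-1.8,0,0,0],[0,0,0,0,0,0]]'; python3 - <<'E'
from h import *
go([528.3,-48.5,205],121.5)
im,d=robot.read_camera("wrist"); c=robot.calibration("wrist"); cv2.imwrite("pics/w3.png",im)
print(proj_fish([[528,-48.5,147],[635.5,-53.7,96],[544,-48.5,147],[512,-48.5,147],[528,-32.5,147],[528,-64.5,147]],c).round(1))
im,d=robot.read_camera("top"); cv2.imwrite("pics/t3.png",cv2.resize(im[150:320,250:420],None,fx=3.4,fy=3.4))
E
```

```text
time_s: 5.85
ee_pos: [549.6, 32.3, 202.5]
tcp_rot: [-0.192, 0.681, 0.193, 0.68]
force: [1.0, -0.3, 0.6]
width: 6.9
time_s: 6.22
ee_pos: [528.6, -41.7, 202.8]
tcp_rot: [-0.191, 0.681, 0.192, 0.68]
force: [0.5, 0.3, -0.4]
width: 6.9
t 6.22 p [528.6 -41.7 202.8] yaw 121.45 j6 -2.31 dyaw 0.05
rotvec tool [-0.001 -0.002 -0.001]  shift cm if shifted first [-0.22 -0.56 -0.38]  if turned first [-0.22 -0.56 -0.38]
[[308.9 254.9]
 [237.3 340.8]
 [295.2 276.5]
 [323.1 232.5]
 [331.8 268.3]
 [285.6 241.3]]
```

View pics/w3.png

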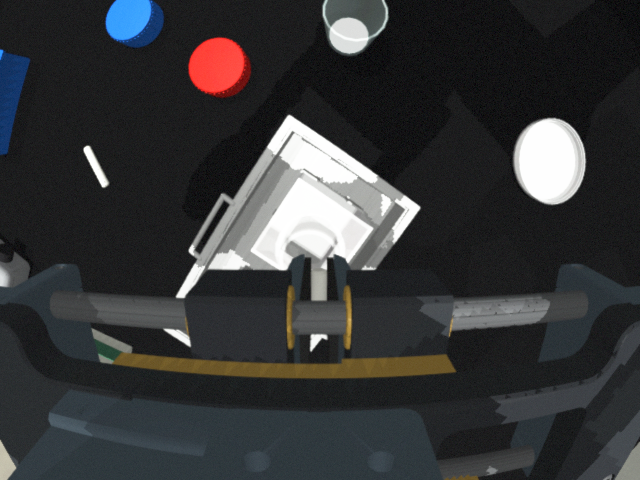

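```bash
python3 - <<'E'
from h import *
im=cv2.imread("pics/w3.png"); c=robot.calibration("wrist")
big=cv2.resize(im[190:310,230:400],None,fx=4.5,fy=4.5,interpolation=cv2.INTER_CUBIC)
def ring(cx,cy,z,r,col):
    t=np.linspace(0,2*np.pi,60); P=np.c_[cx+r*np.cos(t),cy+r*np.sin(t),np.full(60,z)]
    q=(proj_fish(P,c)-[230,190])*4.5; cv2.polylines(big,[q.astype(np.int32)],True,col,1)
ring(528,-48.5,147,16,(0,0,255)); ring(528,-48.5,147,19,(0,255,0)); ring(528,-48.5,111,22,(255,0,0))
cv2.imwrite("pics/w3c.png",big)
E
```

```text
(no output)
```

View pics/w3c.png

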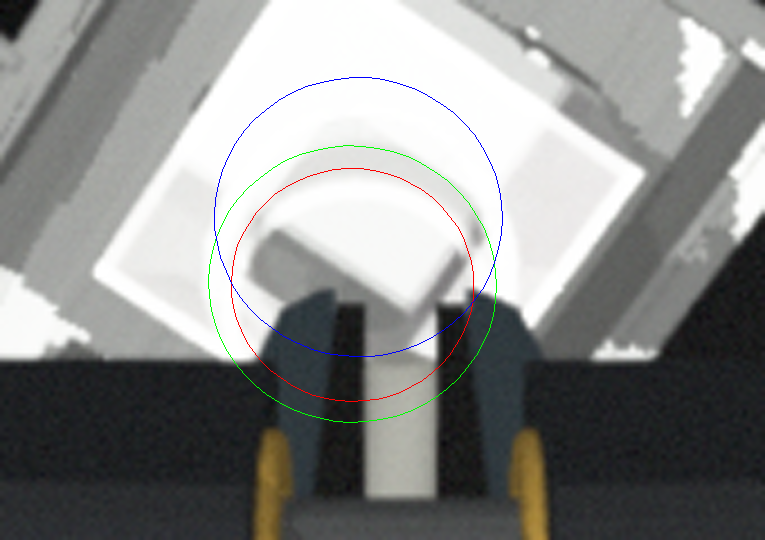

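View pics/t3.png

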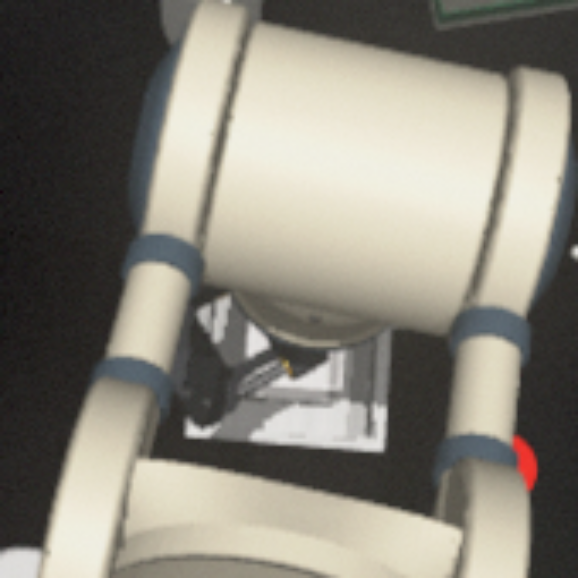

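```bash
python3 -m creep '[[0,-0.45,-0.47,0,0,0],[1.5,0,0,0,0,0],[1.5,0,0,0,0,0],[0.4,0,0,0,0,0],[0,0,0,0,0,0]]'; python3 - <<'E'
from h import *
go([527,-48,167.5],121.5)
E
```

```text
time_s: 6.95
ee_pos: [527.9, -46.5, 169.4]
tcp_rot: [-0.192, 0.681, 0.193, 0.68]
force: [0.3, 0.1, -0.1]
width: 7.3
t 6.95 p [527.9 -46.5 169.4] yaw 121.59 j6 -2.32 dyaw -0.09
rotvec tool [ 0.002 -0.001 -0.001]  shift cm if shifted first [ 0.19 -0.08 -0.15]  if turned first [ 0.19 -0.08 -0.15]
```

```bash
python3 -m creep '[[0.15,-0.1,-0.15,0,0,0],[0,0,0,0,0,0]]'; python3 - <<'E'
from h import *
go([527,-48,167.5],121.5)
im,d=robot.read_camera("wrist"); cv2.imwrite("pics/w4.png",cv2.resize(im[190:350,220:420],None,fx=4,fy=3.75,interpolation=cv2.INTER_CUBIC))
E
```

```text
time_s: 7.2
ee_pos: [527.3, -48.5, 168.6]
tcp_rot: [-0.192, 0.68, 0.192, 0.681]
force: [-1.1, 0.8, 0.6]
width: 7.2
t 7.2 p [527.3 -48.5 168.6] yaw 121.58 j6 -2.33 dyaw -0.08
rotvec tool [0.001 0.    0.   ]  shift cm if shifted first [ 0.11  0.06 -0.  ]  if turned first [ 0.11  0.06 -0.  ]
```

View pics/w4.png

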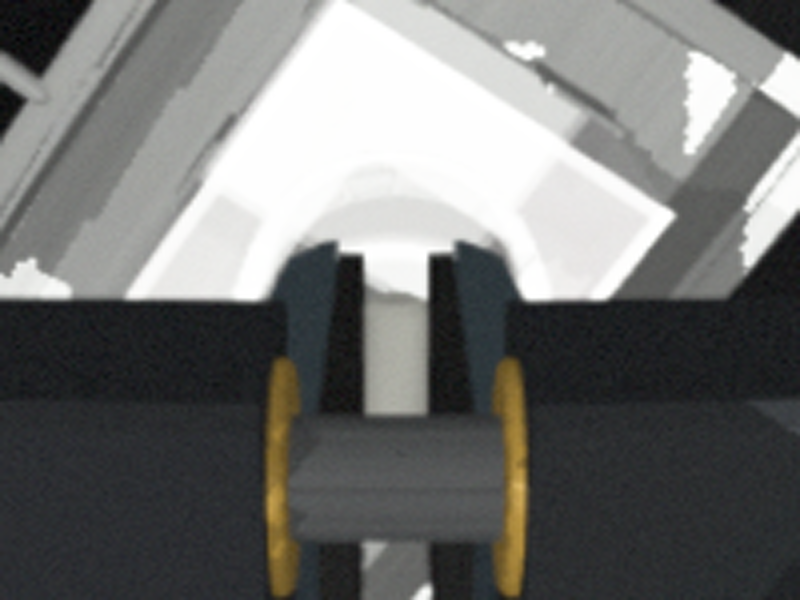

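The bar sits laterally centred over the neck (bar about 397, neck about 395). Release.

```bash
python3 -m creep '[[0,0,0,0,0,0],[0,0,0,0,0,0],[0,0,0,0,0,0],[0,0,0,0,0,0]]' 35;  python3 -m creep '[[-3,0,0,0,0,0],[-3,0,0,0,0,0],[0,0,-4,0,0,0],[0,0,-4,0,0,0],[0,0,0,0,0,0]]'; python3 - <<'E'
from h import *
go([527,-48,167.5],121.5)
im,d=robot.read_camera("wrist"); c=robot.calibration("wrist"); np.savez("w5.npz",im=im,d=d,R=c["R"],t=c["t"],K=c["K"]); cv2.imwrite("pics/w5.png",im)
q=proj_fish([[527,-48,147]],c)[0]; print(q)
u,v=q.astype(int); cv2.imwrite("pics/w5c.png",cv2.resize(im[max(0,v-60):v+60,u-70:u+70],None,fx=5,fy=5,interpolation=cv2.INTER_CUBIC))
E
```

```text
time_s: 7.75
ee_pos: [527.3, -48.3, 168.4]
tcp_rot: [-0.192, 0.68, 0.192, 0.68]
force: [0.2, 0.1, -0.2]
width: 31.9
time_s: 8.38
ee_pos: [457.2, -91.0, 228.6]
tcp_rot: [-0.192, 0.681, 0.192, 0.68]
force: [0.5, -0.3, 0.1]
width: 31.5
t 8.38 p [457.2 -91.  228.6] yaw 121.49 j6 -2.44 dyaw 0.01
rotvec tool [-0.    -0.001 -0.   ]  shift cm if shifted first [6.1  0.01 8.2 ]  if turned first [6.11 0.01 8.2 ]
[320.0130082  355.20609154]
```

View pics/w5c.png

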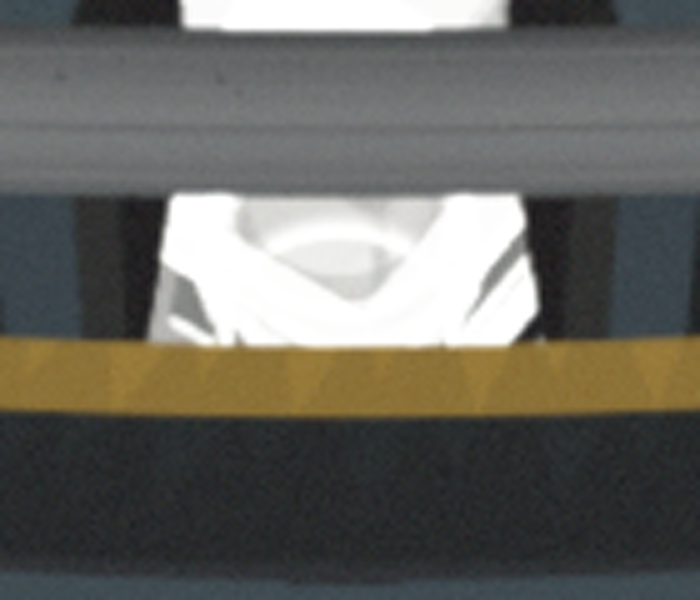

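View pics/w5.png

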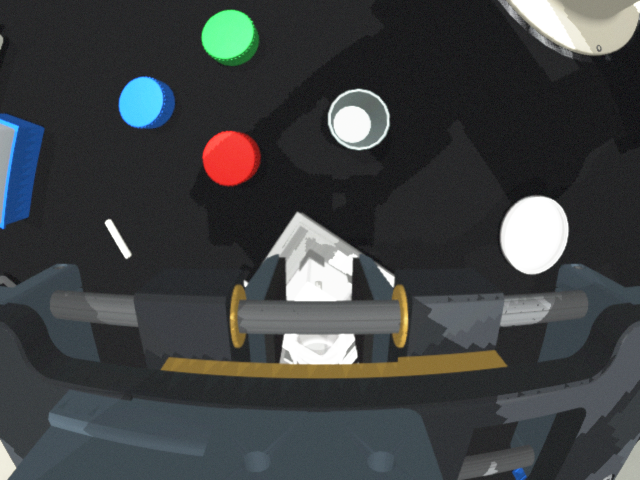

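Bottle is hidden under the fingers from here; I move to the other side for a look into the mouth.

```bash
python3 -m creep '[[-2,0,5,0,0,0],[-2,0,5,0,0,0],[0,0,5,0,0,0],[0,0,0,0,0,0]]' 100; python3 - <<'E'
from h import *
go([527,-48,167.5],121.5)
im,d=robot.read_camera("wrist"); c=robot.calibration("wrist"); np.savez("w6.npz",im=im,d=d,R=c["R"],t=c["t"],K=c["K"])
q=proj_fish([[527,-48,147]],c)[0]; print(q)
def ring(cx,cy,z,r,col):
    t=np.linspace(0,2*np.pi,60); P=np.c_[cx+r*np.cos(t),cy+r*np.sin(t),np.full(60,z)]
    qq=(proj_fish(P,c)-[u-70,v-60])*5; cv2.polylines(b2,[qq.astype(np.int32)],True,col,1)
u,v=q.astype(int); v=max(v,60);big=cv2.resize(im[v-60:v+60,u-70:u+70],None,fx=5,fy=5,interpolation=cv2.INTER_CUBIC)
b2=big.copy(); ring(527,-48,147,16,(0,0,255)); ring(527,-48,147,19,(0,255,0)); ring(527,-48,111,22,(255,0,0)); ring(635.5,-53.7,96,18,(0,255,255))
cv2.imwrite("pics/w6c.png",big); cv2.imwrite("pics/w6d.png",b2); cv2.imwrite("pics/w6.png",im)
E
```

```text
time_s: 8.93
ee_pos: [589.8, -9.4, 267.9]
tcp_rot: [-0.193, 0.68, 0.193, 0.681]
force: [-0.3, -1.4, -0.6]
width: 69.1
t 8.93 p [589.8  -9.4 267.9] yaw 121.74 j6 -2.24 dyaw -0.24
rotvec tool [0.004 0.001 0.   ]  shift cm if shifted first [10.03  0.02 -7.38]  if turned first [ 1.004e+01 -1.000e-02 -7.370e+00]
[319.10034203 141.5503711 ]
```

View pics/w6c.png

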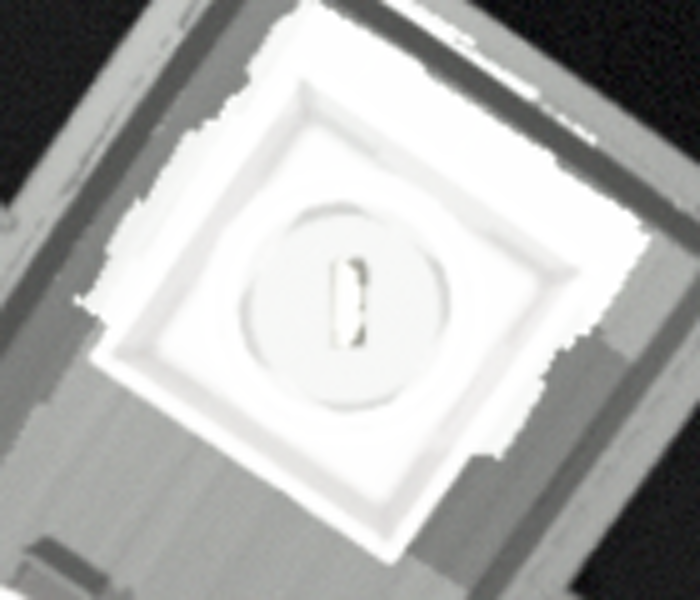

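View pics/w6d.png

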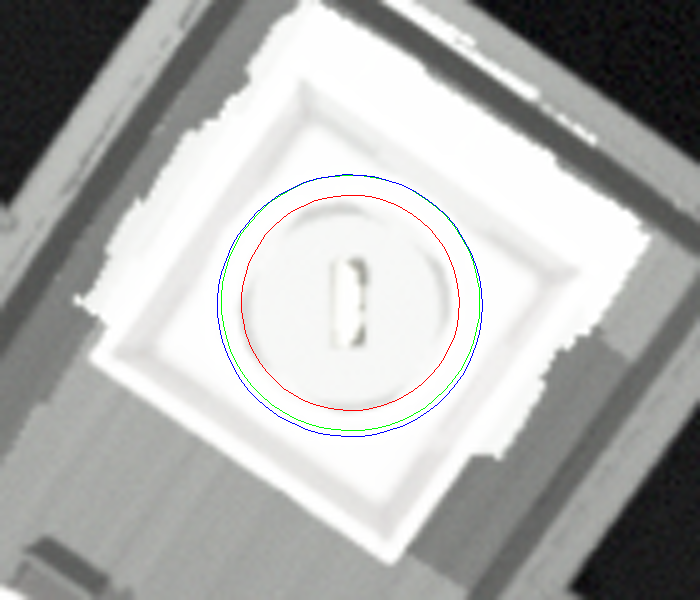

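The bar lies inside the bottle, visible through the mouth at (319,141) in the full picture. The rim circle fits (528,-48.4). Next is the cap.

```bash
python3 - <<'E'
from h import *
go([505,-271,190],121.7)
E
```

```text
t 8.97 p [588.2 -10.3 267.8] yaw 121.71 j6 -2.24 dyaw -0.01
rotvec tool [ 0. -0. -0.]  shift cm if shifted first [  7.78 -17.81 -20.77]  if turned first [  7.78 -17.81 -20.77]
```

```bash
python3 -m creep '[[0,-2.5,-2.9,0,0,0],[0,-3.5,-4.1,0,0,0],[1,-3.5,-4.1,0,0,0],[1.7,-3.5,-4.1,0,0,0],[1.7,-3.5,-4.1,0,0,0]]'; python3 -m creep '[[3.3,-1.3,-1.5,0,0,0],[0,0,0,0,0,0]]'; python3 - <<'E'
from h import *
go([505,-271,190],121.7)
im,d=robot.read_camera("wrist"); c=robot.calibration("wrist"); np.savez("w7.npz",im=im,d=d,R=c["R"],t=c["t"],K=c["K"])
q=proj_fish([[445.5,-308,33]],c)[0]; print(q)
def ring(cx,cy,z,r,col):
    t=np.linspace(0,2*np.pi,60); P=np.c_[cx+r*np.cos(t),cy+r*np.sin(t),np.full(60,z)]
    qq=(proj_fish(P,c)-[u-50,v-50])*6; cv2.polylines(b2,[qq.astype(np.int32)],True,col,1)
u,v=q.astype(int); v=max(v,60);big=cv2.resize(im[v-50:v+50,u-50:u+50],None,fx=6,fy=6,interpolation=cv2.INTER_CUBIC)
b2=big.copy(); ring(445.5,-308,33,26,(0,0,255)); ring(445.5,-308,0,26,(0,255,0))
cv2.imwrite("pics/w7d.png",b2); cv2.imwrite("pics/w7.png",im)
E
```

```text
time_s: 9.6
ee_pos: [507.7, -255.0, 224.1]
tcp_rot: [-0.192, 0.68, 0.192, 0.681]
force: [0.8, 0.1, -0.1]
width: 91.2
time_s: 9.85
ee_pos: [500.9, -272.7, 189.5]
tcp_rot: [-0.19, 0.682, 0.193, 0.68]
force: [-0.9, 0.7, 0.1]
width: 91.1
t 9.85 p [ 500.9 -272.7  189.5] yaw 121.43 j6 -2.72 dyaw 0.27
rotvec tool [-0.005 -0.002 -0.004]  shift cm if shifted first [-0.05 -0.06  0.44]  if turned first [-0.05 -0.07  0.44]
[317.36131745 148.09073433]
```

View pics/w7d.png

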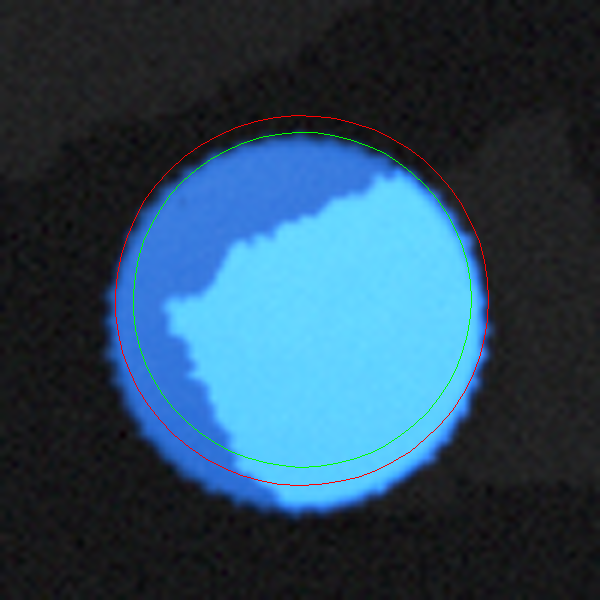

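View pics/w7.png

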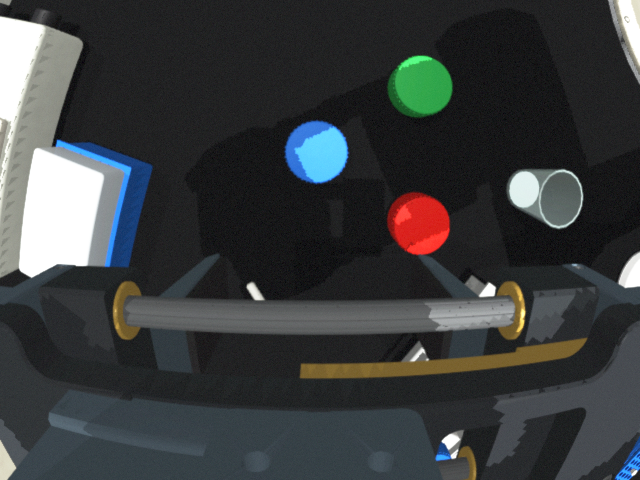

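```bash
python3 - <<'E'
from h import *
c=robot.calibration("wrist");im,d=robot.read_camera("wrist"); s,_=pose(); print(s["ee_pos"],s["time_s"])
np.savez("w7.npz",im=im,d=d,R=c["R"],t=c["t"],K=c["K"]);K=c["K"]
hsv=cv2.cvtColor(im,cv2.COLOR_BGR2HSV)
m=np.zeros((480,640),bool); m[110:195,270:365]=1; m&=(hsv[...,0]>95)&(hsv[...,0]<125)&(hsv[...,1]>120)&(hsv[...,2]>90)
v,u=np.nonzero(m); print(u.mean(),v.mean())
x=(u-K[0,2])/K[0,0]; y=(v-K[1,2])/K[1,1]; r=np.hypot(x,y)
D=np.c_[np.sin(r)*x/r,np.sin(r)*y/r,np.cos(r)]@c["R"]; C=-c["R"].T@c["t"]; print("cam",C)
P=C+D*((33-C[2])/D[:,2])[:,None]
print("plane33",cv2.minEnclosingCircle(P[:,:2].astype(np.float32)))
Q=pts_fish(d,c,m); k=abs(Q[:,2]-33)<5; print("depth",Q[:,2].mean(),np.median(Q[k],0),cv2.minEnclosingCircle(Q[k,:2].astype(np.float32)))
big=im[v.min()-5:v.max()+5,u.min()-5:u.max()+5]; cv2.imwrite("pics/w8.png",cv2.resize(big,None,fx=9,fy=9,interpolation=cv2.INTER_CUBIC))
E
```

```text
[ 502.85034704 -271.87655213  191.91279514] 9.95
316.87611464968154 149.87101910828025
cam [ 444.44375909 -308.50422596  345.85087931]
plane33 ((447.218017578125, -307.5181579589844), 26.924880981445312)
depth 33.04874368597346 [ 446.87728058 -307.9116038    33.97073871] ((447.07659912109375, -307.8980712890625), 26.880834579467773)
```

View pics/w8.png

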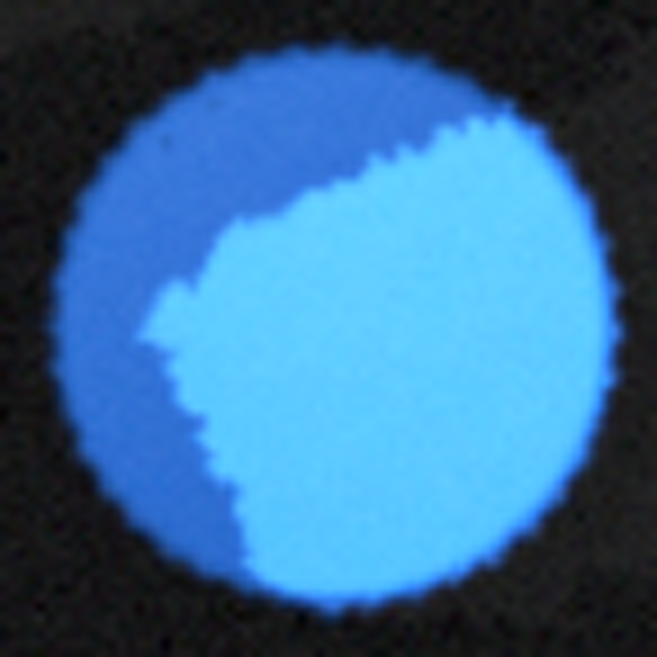

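```bash
python3 - <<'E'
from h import *
go([446.7,-308,60],121.7)
E
python3 -m creep '[[2,0,-3.3,0,0,0],[4,0,-3.3,0,0,0],[5,0,0,0,0,0],[2,0,0,0,0,0],[0,0,0,0,0,0]]'; python3 - <<'E'
from h import *
go([446.7,-308,22],121.7)
E
```

```text
t 9.95 p [ 502.9 -271.9  191.9] yaw 121.56 j6 -2.72 dyaw 0.14
rotvec tool [-0.002  0.    -0.   ]  shift cm if shifted first [13.19 -0.14 -6.68]  if turned first [13.19 -0.12 -6.68]
time_s: 10.58
ee_pos: [447.1, -305.9, 61.4]
tcp_rot: [-0.193, 0.68, 0.193, 0.68]
force: [0.5, 0.4, 0.8]
width: 91.1
t 10.57 p [ 447.1 -305.9   61.4] yaw 121.65 j6 -2.83 dyaw 0.05
rotvec tool [-0.001 -0.    -0.001]  shift cm if shifted first [ 3.94 -0.16 -0.14]  if turned first [ 3.94 -0.16 -0.14]
```

```bash
python3 -m creep '[[2,-0.15,-0.1,0,0,0],[1.5,0,0,0,0,0],[0.4,0,0,0,0,0],[0,0,0,0,0,0]]'; python3 -m creep '[[0,0,0,0,0,0],[0,0,0,0,0,0],[0,0,0,0,0,0]]' 0; python3 -m creep '[[0,0,0,0,0,0],[0,0,0,0,0,0]]';python3 - <<'E'
from h import *
go([446.7,-308,22],121.7)
E
```

```text
time_s: 11.08
ee_pos: [446.9, -308.6, 22.8]
tcp_rot: [-0.193, 0.68, 0.192, 0.68]
force: [-0.4, 0.2, -0.6]
width: 91.2
time_s: 11.45
ee_pos: [446.7, -308.7, 22.7]
tcp_rot: [-0.193, 0.68, 0.192, 0.68]
force: [-0.0, 0.2, -0.8]
width: 64.0
time_s: 11.7
ee_pos: [446.6, -308.7, 22.5]
tcp_rot: [-0.192, 0.68, 0.192, 0.68]
force: [0.5, 0.8, 1.8]
width: 51.8
t 11.7 p [ 446.6 -308.7   22.5] yaw 121.58 j6 -2.84 dyaw 0.12
rotvec tool [-0.002  0.     0.   ]  shift cm if shifted first [0.05 0.05 0.04]  if turned first [0.05 0.05 0.04]
```

```bash
python3 -m creep '[[-2,0,0,0,0,0],[-4,0,0,0,0,0],[-5,0,0,0,0,0],[-5,0,0,0,0,0],[-3,0,0,0,0,0]]'; python3 - <<'E'
from h import *
go([528,-48.4,195],121.6)
E
```

```text
time_s: 12.32
ee_pos: [447.0, -308.9, 214.9]
tcp_rot: [-0.193, 0.68, 0.192, 0.681]
force: [0.9, -0.5, -0.8]
width: 52.1
t 12.32 p [ 447.  -308.9  214.9] yaw 121.58 j6 -2.84 dyaw 0.02
rotvec tool [-0.     0.001  0.002]  shift cm if shifted first [ 1.97 17.96 20.54]  if turned first [ 1.99 17.94 20.55]
```

```bash
python3 -m creep '[[0.3,2.5,2.85,0,0,0],[0.3,3.5,4,0,0,0],[0.3,3.5,4,0,0,0],[0.3,3.5,4,0,0,0],[0.3,3.5,4,0,0,0]]'; python3 -m creep '[[0.3,1.4,1.6,0,0,0],[0,0,0,-0.18,0,0],[0,0,0,-0.18,0,0],[0,0,0,-0.18,0,0],[0,0,0,-0.18,0,0]]';python3 -m creep '[[0,0,0,-0.05,0,0],[0,0,0,0,0,0]]'; python3 - <<'E'
from h import *
go([528,-48.4,155],165); print(pose()[0]["torque"],pose()[0]["force"])
E
```

```text
time_s: 12.95
ee_pos: [521.0, -67.7, 197.3]
tcp_rot: [-0.192, 0.68, 0.192, 0.68]
force: [0.3, 0.7, 0.2]
width: 52.0
time_s: 13.58
ee_pos: [526.9, -49.0, 194.3]
tcp_rot: [-0.421, 0.568, 0.422, 0.568]
force: [0.4, -0.2, -0.3]
width: 51.9
time_s: 13.82
ee_pos: [527.6, -45.8, 194.4]
tcp_rot: [-0.433, 0.561, 0.431, 0.558]
force: [-0.2, 0.4, 1.3]
width: 52.1
t 13.82 p [527.6 -45.8 194.4] yaw 165.3 j6 -3.08 dyaw -0.3
rotvec tool [ 0.005 -0.005  0.   ]  shift cm if shifted first [ 3.94 -0.1  -0.23]  if turned first [ 3.94 -0.1  -0.25]
[ 0.03706379  0.05320854 -0.03193721] [-0.22402769  0.38057652  1.34925417]
```

```bash
python3 -m creep '[[0,0,0,0.15,0,0],[0,-0.14,-0.22,0,0,0],[2,0,0,0,0,0],[0,0,0,0,0,0]]'; python3 - <<'E'
from h import *
go([528,-48.4,155],156.5); print(pose()[0]["torque"],pose()[0]["force"])
im,d=robot.read_camera("wrist"); cv2.imwrite("pics/w9.png",im[150:350,170:470].repeat(2,0).repeat(2,1))
im,d=robot.read_camera("scene"); cv2.imwrite("pics/s9.png",cv2.resize(im[130:330,190:390],None,fx=3,fy=3))
E
```

```text
time_s: 14.32
ee_pos: [527.3, -48.7, 173.5]
tcp_rot: [-0.391, 0.592, 0.389, 0.588]
force: [0.0, -0.5, -0.3]
width: 52.1
t 14.32 p [527.3 -48.7 173.5] yaw 156.94 j6 -2.94 dyaw -0.44
rotvec tool [ 0.008 -0.005 -0.001]  shift cm if shifted first [ 1.85 -0.05  0.07]  if turned first [ 1.85 -0.05  0.06]
[0.09414026 0.10841315 0.01252973] [ 0.02079786 -0.51614271 -0.2912962 ]
```

View pics/w9.png

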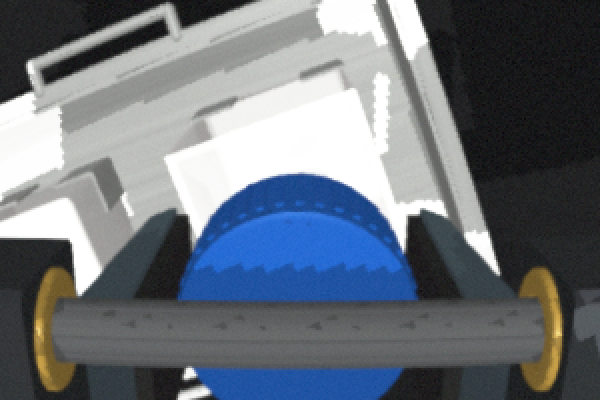

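View pics/s9.png

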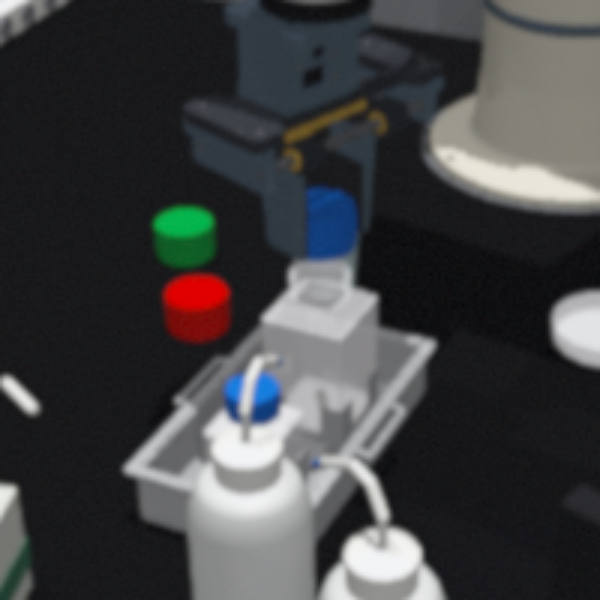

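The cap is held level above the neck and looks centred. Lowering gently.

```bash
python3 -m creep '[[0.7,-0.05,0.06,0,0,0],[0.7,0,0,0,0,0],[0.6,0,0,0,0,0],[0,0,0,0,0,0]]'; python3 - <<'E'
from h import *
go([528,-48.4,150],156.5); print(pose()[0]["torque"],pose()[0]["force"])
E
python3 -m creep '[[0.2,0,0,0,0,0],[0,0,0,0,0,0]]'; python3 -m creep '[[0.1,0,0,0,0,0],[0,0,0,0,0,0]]'
```

```text
time_s: 14.92
ee_pos: [528.4, -48.4, 153.9]
tcp_rot: [-0.391, 0.592, 0.389, 0.589]
force: [-0.4, 0.5, 0.2]
width: 51.7
t 14.93 p [528.4 -48.4 153.9] yaw 156.86 j6 -2.94 dyaw -0.36
rotvec tool [ 0.006 -0.005  0.   ]  shift cm if shifted first [ 0.39  0.04 -0.01]  if turned first [ 0.39  0.04 -0.02]
[0.08668755 0.06592911 0.0409249 ] [-0.431487    0.47232733  0.21897716]
time_s: 15.18
ee_pos: [528.8, -48.5, 152.4]
tcp_rot: [-0.391, 0.591, 0.388, 0.589]
force: [-0.0, -0.3, -0.6]
width: 52.2
time_s: 15.42
ee_pos: [528.8, -48.5, 151.4]
tcp_rot: [-0.391, 0.591, 0.388, 0.589]
force: [-0.0, -1.3, 0.2]
width: 51.9
```

```bash
for i in 1 2 3; do python3 -m creep '[[0.1,0,0,0,0,0],[0,0,0,0,0,0]]' | egrep "time|ee_pos|force"; done
```

```text
time_s: 15.68
ee_pos: [528.8, -48.5, 150.4]
force: [0.2, 0.5, 0.2]
time_s: 15.92
ee_pos: [528.9, -48.5, 149.8]
force: [-0.4, -0.1, 8.9]
time_s: 16.18
ee_pos: [529.0, -48.6, 149.3]
force: [-3.5, -0.5, 17.2]
```

Contact is at TCP z of about 149.9, so the cap origin is about 127.4 and a is about 310°. Turning clockwise while following the 12 mm lead.

```bash
cat > st.py <<'E'
from h import *
s,R=pose(); print("t",round(s["time_s"],2),"p",s["ee_pos"].round(1),"yaw",round(yaw(R),1),"tilt",round(np.degrees(np.arccos(-R[2,0])),2),"j6",round(s["joint_pos"][5],3),"F",s["force"].round(1),"T",s["torque"].round(2),"eff6",round(s["joint_efforts"][5],2),"w",round(s["width"],1))
E
python3 -m creep '[[-0.06,-0.03,0,0.1,0,0],[0.03,0,0,0.17,0,0],[0.034,0,0,0.18,0,0]]' >/dev/null; python3 st.py; python3 -m creep '[[0.034,0,0,0.18,0,0],[0.034,0,0,0.18,0,0],[0.034,0,0,0.18,0,0]]'>/dev/null; python3 st.py
```

```text
t 16.55 p [528.9 -48.8 149.1] yaw 130.8 tilt 0.31 j6 -2.48 F [-7.5 -0.9 19.9] T [0.   1.63 0.28] eff6 -4.65 w 52.1
t 16.93 p [528.9 -48.5 148. ] yaw 99.8 tilt 0.28 j6 -1.939 F [-5.9  1.5 16.8] T [0.56 1.15 0.18] eff6 -4.64 w 52.2
```

```bash
python3 -m creep '[[0.02,0,-0.06,0.18,0,0],[0.03,0,0,0.18,0,0],[0.034,0,0,0.18,0,0]]' >/dev/null; python3 st.py; python3 -m creep '[[0.034,0,0,0.18,0,0],[0.034,0,0,0.18,0,0],[0.034,0,0,0.18,0,0]]'>/dev/null; python3 st.py
```

```text
t 17.3 p [528.2 -48.1 147.1] yaw 68.8 tilt 0.24 j6 -1.4 F [-2.6  9.4 15.8] T [1.74 0.47 0.24] eff6 -4.44 w 52.3
t 17.68 p [528.6 -48.  146.1] yaw 37.9 tilt 0.22 j6 -0.86 F [-1.9  8.9 13.9] T [1.51 0.36 0.25] eff6 -4.48 w 52.1
```

```bash
python3 -m creep '[[0.034,0.03,-0.05,0.18,0,0],[0.034,0,0,0.18,0,0],[0.034,0,0,0.18,0,0]]' >/dev/null; python3 st.py; python3 -m creep '[[0.034,0,0,0.18,0,0],[0.034,0,0,0.18,0,0],[0.034,0,0,0.18,0,0]]'>/dev/null; python3 st.py
```

```text
t 18.05 p [528.8 -47.9 145.2] yaw 7.0 tilt 0.28 j6 -0.319 F [-1.8  2.1 12.6] T [0.22 0.34 0.14] eff6 -4.58 w 51.9
t 18.43 p [529.  -47.7 144.1] yaw -24.0 tilt 0.25 j6 0.221 F [ 0.6  7.3 11.8] T [1.14 0.02 0.25] eff6 -4.47 w 52.1
```

```bash
python3 -m creep '[[0.034,-0.02,-0.03,0.18,0,0],[0.034,0,0,0.18,0,0],[0.034,0,0,0.18,0,0]]' >/dev/null; python3 st.py; python3 -m creep '[[0.034,0,0,0.18,0,0],[0.034,0,0,0.18,0,0],[0.034,0,0,0.18,0,0]]'>/dev/null; python3 st.py; python3 -m creep '[[0.034,0,0,0.18,0,0],[0.034,0,0,0.18,0,0],[0.034,0,0,0.18,0,0]]'>/dev/null; python3 st.py
```

```text
t 18.8 p [529.1 -47.6 143.1] yaw -54.9 tilt 0.29 j6 0.762 F [ 0.9  2.7 11. ] T [0.43 0.03 0.13] eff6 -4.57 w 51.8
t 19.18 p [529.1 -47.7 142.1] yaw -85.8 tilt 0.29 j6 1.302 F [ 1.9  3.8 11.5] T [ 0.76 -0.19  0.24] eff6 -4.51 w 52.3
t 19.55 p [529.3 -47.8 141.1] yaw -116.8 tilt 0.31 j6 1.842 F [1.7 1.6 9.6] T [ 0.48 -0.13  0.14] eff6 -4.6 w 52.1
```

```bash
python3 -m creep '[[0.034,0,0,0.18,0,0],[0.034,0,0,0.18,0,0],[0,0,0,0,0,0]]' >/dev/null; python3 st.py; for i in 1 2 3 4; do python3 -m creep '[[0.013,0,0,0.07,0,0],[0,0,0,0,0,0]]'>/dev/null; python3 st.py;done
```

```text
t 19.93 p [529.4 -48.  140.4] yaw -137.3 tilt 0.32 j6 2.199 F [ 1.8 -0.7  8.7] T [-0.05 -0.23 -0.13] eff6 2.67 w 52.3
t 20.18 p [529.3 -48.  140.3] yaw -141.2 tilt 0.31 j6 2.267 F [ 1.1 -0.9  9.8] T [ 0.06 -0.14 -0.12] eff6 0.89 w 52.1
t 20.43 p [529.2 -48.  140.1] yaw -145.2 tilt 0.31 j6 2.337 F [ 1.5 -0.1  8.7] T [ 0.16  0.   -0.1 ] eff6 0.89 w 51.7
t 20.68 p [529.1 -47.9 140. ] yaw -149.2 tilt 0.3 j6 2.407 F [ 0.1 -0.1  8.8] T [ 0.16  0.03 -0.07] eff6 0.88 w 51.9
t 20.93 p [529.1 -47.9 139.9] yaw -153.2 tilt 0.3 j6 2.477 F [ 0.2  0.3 10.3] T [ 0.13  0.06 -0.15] eff6 0.88 w 51.6
```

```bash
for i in 1 2 3 4 5; do python3 -m creep '[[0.006,0,0,0.035,0,0],[0,0,0,0,0,0]]'>/dev/null; python3 st.py;done
```

```text
t 21.18 p [529.1 -47.9 139.8] yaw -155.2 tilt 0.3 j6 2.512 F [1.1 0.3 9.1] T [ 0.15  0.03 -0.08] eff6 0.43 w 51.9
t 21.43 p [529.2 -48.  139.8] yaw -157.2 tilt 0.31 j6 2.547 F [ 1.  -0.1 10.1] T [ 0.18 -0.01 -0.02] eff6 0.45 w 51.8
t 21.68 p [529.2 -48.  139.7] yaw -159.2 tilt 0.31 j6 2.582 F [0.4 0.8 9. ] T [ 0.06 -0.03 -0.04] eff6 0.46 w 52.1
t 21.93 p [529.2 -48.  139.6] yaw -161.2 tilt 0.31 j6 2.617 F [ 0.6 -0.2  8.9] T [ 0.1   0.01 -0.05] eff6 0.44 w 52.0
t 22.18 p [529.2 -48.  139.5] yaw -163.2 tilt 0.31 j6 2.652 F [ 1.6 -0.   9.3] T [ 0.09 -0.04 -0.04] eff6 0.45 w 51.8
```

```bash
for i in 1 2 3 4; do python3 -m creep '[[0.008,0,0,0.045,0,0],[0,0,0,0,0,0]]'>/dev/null; python3 st.py;done
```

```text
t 22.43 p [529.1 -48.  139.5] yaw -165.8 tilt 0.31 j6 2.697 F [0.5 0.  8.8] T [ 0.03  0.04 -0.06] eff6 0.55 w 51.8
t 22.68 p [529.1 -48.  139.4] yaw -168.4 tilt 0.3 j6 2.742 F [-0.1 -0.3 11.2] T [ 0.14  0.2  -0.09] eff6 0.54 w 52.0
t 22.93 p [529.1 -48.  139.4] yaw -170.9 tilt 0.31 j6 2.787 F [-0.2  1.6 11.8] T [ 0.16  0.17 -0.1 ] eff6 0.54 w 51.9
t 23.18 p [529.1 -48.1 139.4] yaw -173.5 tilt 0.32 j6 2.832 F [ 0.7 -0.3 12.3] T [-0.08  0.23 -0.01] eff6 0.61 w 51.9
```

```bash
python3 - <<'E'
from h import *
im,d=robot.read_camera("wrist"); cv2.imwrite("pics/w10.png",cv2.resize(im[200:360,220:420],None,fx=4,fy=3.75,interpolation=cv2.INTER_CUBIC)); cv2.imwrite("pics/w10f.png",im)
E
python3 -m creep '[[0,0,0,0.03,0,0]]'>/dev/null; python3 st.py; python3 -m creep '[[0,0,0,0,0,0]]'>/dev/null; python3 st.py; python3 -m creep '[[0,0,0,0,0,0]]'>/dev/null; python3 st.py
```

```text
t 23.35 p [529.1 -48.2 139.4] yaw -175.2 tilt 0.33 j6 2.861 F [-0.7 -2.  13.5] T [-0.24  0.27  0.38] eff6 -0.86 w 51.9
t 23.48 p [529.1 -48.2 139.4] yaw -175.2 tilt 0.33 j6 2.861 F [-0.  -1.2 11.9] T [-0.25  0.31  0.21] eff6 0.64 w 51.9
t 23.6 p [529.1 -48.2 139.4] yaw -175.2 tilt 0.33 j6 2.861 F [-1.5 -2.1 13.7] T [-0.17  0.29  0.24] eff6 0.21 w 51.9
```

View pics/w10.png

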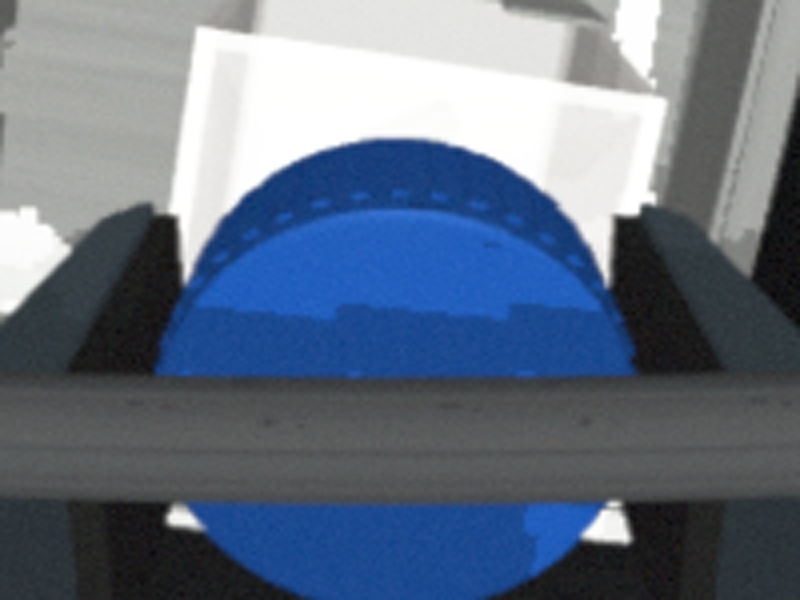

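```bash
python3 -m creep '[[-0.01,0,0,0.035,0,0],[0,0,0,0,0,0]]'>/dev/null; python3 st.py; python3 -m creep '[[-0.01,0,0,0.035,0,0],[0,0,0,0,0,0]]'>/dev/null; python3 st.py;
```

```text
t 23.85 p [528.8 -47.9 139.4] yaw -177.2 tilt 0.3 j6 2.897 F [-1.6 -0.1 14.7] T [0.19 0.67 0.02] eff6 0.53 w 52.2
t 24.1 p [528.9 -47.8 139.5] yaw -179.2 tilt 0.3 j6 2.931 F [-0.5  1.8 12.8] T [0.44 0.47 0.41] eff6 0.89 w 51.8
```

```bash
python3 - <<'E'
from h import *
im,d=robot.read_camera("wrist"); cv2.imwrite("pics/w11f.png",im)
a=cv2.imread("pics/w9.png")[::2,::2][70:150,80:220]   # rows 220:300, cols 250:390
b=cv2.imread("pics/w10f.png")[220:300,250:390]; c=im[220:300,250:390]
def up(x):
    x=cv2.resize(x,None,fx=5.5,fy=2.45*1,interpolation=cv2.INTER_CUBIC); x=cv2.convertScaleAbs(x,alpha=1.6); return x
def up(x):
    x=x[15:60]; x=cv2.resize(x,None,fx=5.5,fy=4.4,interpolation=cv2.INTER_CUBIC); return cv2.convertScaleAbs(x,alpha=1.5)
cv2.imwrite("pics/cmp.png",np.vstack([up(a),up(b),up(c)]))
E
```

```text
(no output)
```

View pics/cmp.png

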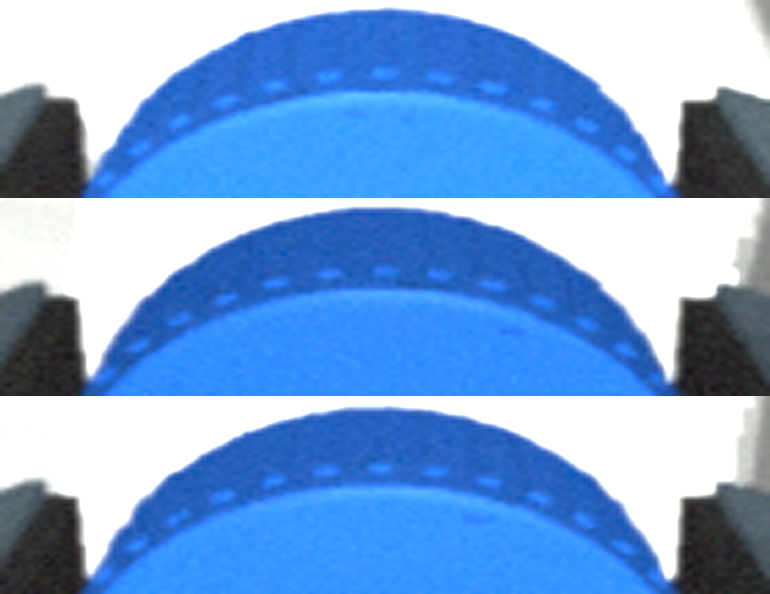

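```bash
cat > av.py <<'E'
from h import *
F=[];T=[]
for i in range(3):
    s,R=pose(); F.append(s["force"]);T.append(s["torque"][2]); robot.calibration("wrist")
    if i<2: robot.read_camera("wrist")
print("t",round(s["time_s"],2),"p",s["ee_pos"].round(2),"yaw",round(yaw(R),1),"F",np.mean(F,0).round(1),"Tz",np.round(T,2),"mean",np.mean(T).round(2),"w",round(s["width"],1))
E
python3 av.py
python3 -m creep '[[-0.03,0,0,0,0,0],[0,0,0,0,0,0]]'>/dev/null; python3 av.py
for i in 1 2 3 4 5; do python3 -m creep '[[-0.004,0,0,-0.045,0,0],[0,0,0,0,0,0]]'>/dev/null; python3 av.py;done
```

```text
t 24.25 p [528.86 -47.81 139.48] yaw -179.2 F [-1.   1.4 12.5] Tz [0.37 0.4  0.38] mean 0.38 w 52.5
t 24.6 p [528.86 -47.82 139.56] yaw -179.2 F [0.7 1.8 7.5] Tz [0.46 0.46 0.38] mean 0.43 w 52.0
t 24.95 p [528.71 -48.07 139.45] yaw -176.6 F [ 0.2 -1.1  5.9] Tz [0.33 0.24 0.28] mean 0.29 w 52.3
t 25.3 p [528.7  -48.09 139.44] yaw -174.1 F [ 0.3 -2.5  5.8] Tz [0.12 0.1  0.07] mean 0.1 w 51.8
t 25.65 p [528.79 -48.04 139.47] yaw -171.5 F [ 1.3 -2.2  5.7] Tz [0.06 0.05 0.03] mean 0.05 w 52.0
t 26.0 p [528.9  -48.05 139.52] yaw -169.0 F [ 1.7 -2.3  5.3] Tz [0.02 0.02 0.06] mean 0.03 w 52.1
t 26.35 p [528.94 -48.16 139.59] yaw -166.4 F [ 2.6 -3.2  5.3] Tz [0.01 0.02 0.  ] mean 0.01 w 52.1
```

The stop torque fades linearly to zero near yaw -172° (0.43 Nm at -179°). That agrees with bottle x at -3° plus the rib phase (-171.9°). Backing off a quarter turn, to yaw -82°.

```bash
python3 -m creep '[[-0.034,0,0,-0.18,0,0],[-0.034,0,0,-0.18,0,0],[-0.034,0,0,-0.18,0,0]]'>/dev/null; python3 st.py; python3 -m creep '[[-0.034,0,0,-0.18,0,0],[-0.034,0,0,-0.18,0,0],[-0.034,0,0,-0.18,0,0]]'>/dev/null; python3 st.py;  python3 -m creep '[[-0.034,0,0,-0.18,0,0],[-0.034,0,0,-0.18,0,0],[0,0,0,0,0,0]]'>/dev/null; python3 av.py; python3 - <<'E'
from h import *
im,d=robot.read_camera("wrist"); cv2.imwrite("pics/w12f.png",im)
b=cv2.imread("pics/w11f.png")
def up(x):
    x=x[235:280,250:390]; x=cv2.resize(x,None,fx=5.5,fy=4.4,interpolation=cv2.INTER_CUBIC); return cv2.convertScaleAbs(x,alpha=1.5)
cv2.imwrite("pics/cmp2.png",np.vstack([up(b),up(im)]))
im,d=robot.read_camera("scene"); cv2.imwrite("pics/s12.png",im)
E
```

```text
t 26.73 p [529.2 -48.2 140.6] yaw -135.1 tilt 0.32 j6 2.162 F [ 3.7 -2.6  4.5] T [-0.34 -0.44 -0.1 ] eff6 4.65 w 51.7
t 27.1 p [529.2 -48.  141.7] yaw -104.2 tilt 0.3 j6 1.622 F [ 5.  -1.4  6. ] T [-0.22 -0.66 -0.12] eff6 4.65 w 52.1
t 27.57 p [529.14 -47.7  142.37] yaw -83.9 F [3.7 1.7 6. ] Tz [0.05 0.09 0.11] mean 0.08 w 52.0
```

View pics/cmp2.png

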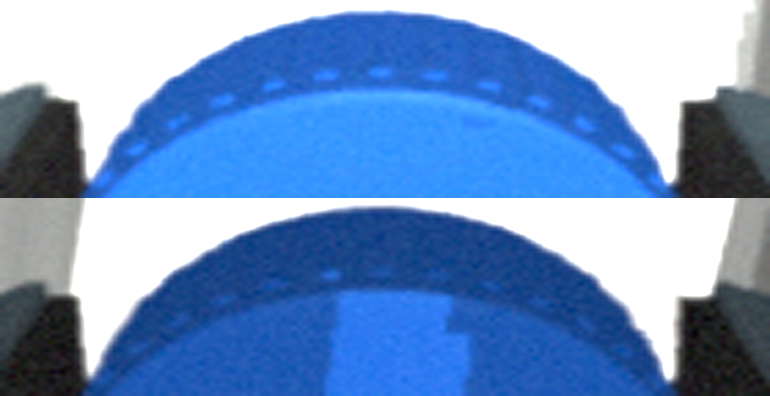

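View pics/s12.png

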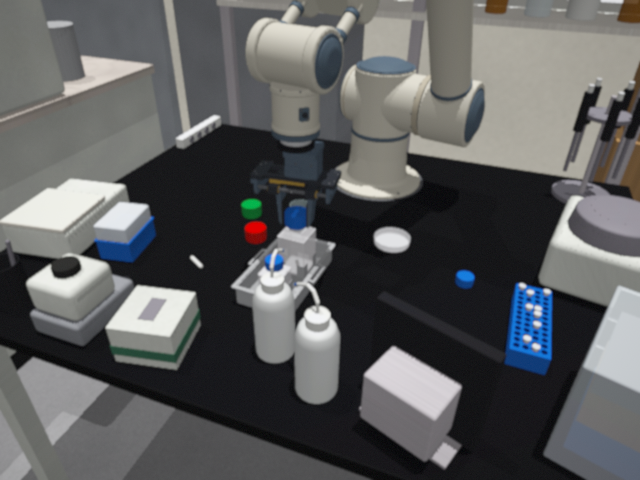

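```bash
python3 -m creep '[[-0.015,0,0,-0.04,0,0],[0,0,0,0,0,0],[0,0,0,0,0,0]]'>/dev/null; python3 av.py; python3 st.py; python3 - <<'E'
from h import *
z=np.load("top.npz"); c=robot.calibration("top")
im,d=robot.read_camera("top"); cv2.imwrite("pics/t13.png",im)
E
```

```text
t 28.15 p [529.19 -47.87 142.46] yaw -81.6 F [5.2 0.2 5.7] Tz [-0.02  0.03 -0.01] mean 0.0 w 52.3
t 28.15 p [529.2 -47.9 142.5] yaw -81.6 tilt 0.29 j6 1.228 F [5.8 0.6 5.7] T [ 0.05 -0.82 -0.01] eff6 -0.01 w 52.3
```

View pics/t13.png

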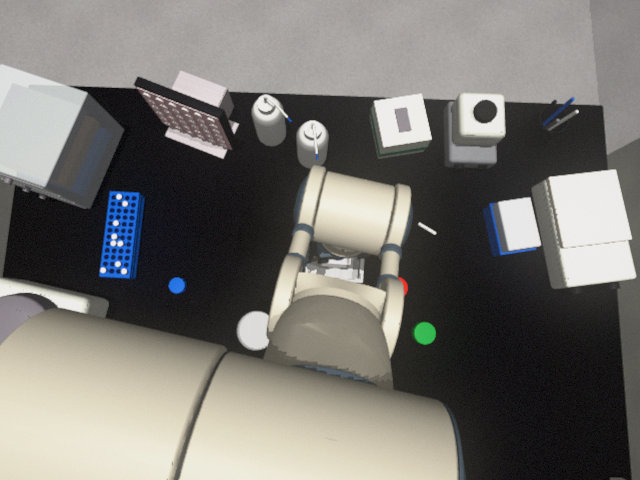

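The top view shows the bystanders that are visible where they were: small cap (177,285), green (425,333), long bar (427,228), rack and dish. The cap is held on the bottle and the stop torque is zero. Handing in.

```bash
python3 -c "
from cell import robot
print(robot.finish_job())"; python3 st.py
```

```text
the job is handed in; nothing more can be done
None
the job is handed in; nothing more can be done
```

I dropped the short stir bar into the square bottle, screwed the wide blue cap down to its stop and backed it off a quarter turn. The gripper still holds the cap there. I handed the job in at 28 s, and no verdict was given.

**What the last checks showed:**
- **Stir bar:** the wrist camera saw it inside the bottle through the open mouth before I put the cap on.
- **Stop:** I found it from the torque, which rose to 0.43 Nm and faded to zero at a yaw of about -172°. The bottle's x axis (about -3°) and the cap's ribs together predict -171.9°.
- **Backed-off setting:** the cap is at yaw -81.6°, about 90° back from the stop, with no torque left on it. The tool rose 3.0 mm, matching a quarter turn of the thread.
- **Grip and forces:** the cap is still gripped, and the last reading showed under 6 N down and about 6 N sideways. The wrist force stayed near 20 N at most in the readings I took.
- **Everything else:** the things visible in the last top view had not moved. The arm hid some of the bench, including the beaker and most of the red cap. I never went near those except to pass above them.

**What disagreed:**
- The cap's height stopped falling at about -166°, some 6° before the torque put the stop. I trusted the torque and the ribs.
- I overturned to -179°, about 7° past the stop and within its give. The cap slipped about 1° in the jaws there, so the setting is good to a few degrees.

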